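Tip the short hardener tin out of a packed rack row and stand it on the scale

ROBOT

A 7-joint arm with a two-finger parallel gripper is mounted at the origin on the work surface. World frame = base frame: x ahead of the robot, y to its left, z up, the work surface at z = 0. Lengths are in m, angles in rad, forces in N, time in s.
With the tool pointing down it reaches from about 0.425 to 0.925 m from the base axis. Payload 6.8 kg.
Tool frame: the origin (TCP) lies at the very end of the fingers, on their centre line; the grasp point (between the pads) lies 19 mm behind it; z points along the fingers, y is the line along which they close (so a half turn about z gives the same grasp; the last joint's range is limited). The gripper opens to 85 mm and grips with 20 to 120 N. Pads are 22 mm wide; open, the fingers measure 114 mm over their backs; the gripper's body (76 mm by 85 mm) begins 54 mm behind the grasp point. The pads swing forward as they close: fully open they stand 13 mm farther back than shut.
Start: joints at [1.21, 0.477, 0.022, 1.555, -0.011, 1.109, -0.083], TCP at [0.169, -0.654, 0.231] pointing down, gripper open.
Joint ranges: [-2.96, 2.96], [-0.34, 2.1], [-1.41, 1.46], [0.24, 2.44], [-1.37, 4.51], [0.17, 1.92], [-2.96, 2.96]. Speed limits (rad/s): [2.39, 2.39, 3.14, 3.14, 3.14, 3.14, 3.14].

INTERFACE

Orientations are given as a rotation vector (axis times angle).
In Python, from bench import monitor, optics, r gives the robot as it stands.
- The arm moves only by the shell command python3 -m crank 'ROWS' [OPENING] [FORCE]. ROWS is JSON, a list of rows, each a list of 2 entries, a list of its own where there are three numbers: the shift along the tool's x, y, z in cm, then the turn, a rotation vector about the tool's x, y, z in rad. A call has 1 to 5 rows; each row shifts and turns the commanded pose from where the row before left it, along the tool's axes as they then stand; what a row does not reach is not made up. A row lasts 1/10 s, in which the tool goes at most 50 mm and 8.59 degrees, less where a joint would pass 70% of its speed; a pose out of reach is approached as far as the arm can. A call is refused whole if a number of a shift passes 5 or a number of a turn 0.15, either way. A call with a gripper value outside its range is refused whole. OPENING is the finger opening in cm, from 0 to 8.54, set as the call begins (- or left out, the last holds). The fingers move at their own pace and stop on an object; FORCE is the grip in N (left out, the last holds). Time passes only in rows, so rows that do not move let the fingers close. It gives the time, the measured TCP pose, the force, the opening and the grip force at its end, in the units of the state.
- monitor.get_obs(): the state, without advancing time (a new reading comes with each control period).
- optics.grab_frame(name): name is "scene" or "top"; returns (picture, depth): 480x640x3 uint8, red, green, blue; 480x640 float32, m along the optical axis (not along the pixel's ray), 0 where there is no reading.
- optics.camera_model(name): a dict with "vertical_fov" (degrees; the focal length in pixels is half the picture's height over the tangent of half this angle, whatever the lens; pixels are square), "cx", "cy" (the principal point, pixels), "R" (3x3) and "t" (3): a world point X has camera coordinates R X + t. Camera axes: x right, y down, z forward; pixel columns grow to the right and rows downward; lengths in m; the calibration is good to about 2 mm. A picture is of the moment at which its call begins. camera_model takes no time and is no camera call.
- r.hand_in(): hands the job in; it is judged then, once.
The state is a dict: "clock": time; "joints": joint angles; "qvel": joint speeds; "tau": joint torques, N m; "tcp_pos": TCP position; "orientation": TCP orientation; "contact_force": force on the tool from outside, world axes, zero at the start; "moment": the same for the moment, N m; "grip_width": finger opening in m; "gripper_force": force on a finger pad.
Only numpy, scipy, OpenCV 4.12 (cv2) and the standard library are available. Lean on these libraries where they do the work, as an engineer would, in place of code of your own. Each camera call takes 0.05 s, during which the arm holds its last target. There are 200 camera calls.

TASK

Get the short hardener tin out of the tightly packed row of tins in the rack: tip it forward until, let go, it rests leaning on the rack's front rail with its foot still on the deck, then take a fresh hold, lift it out and stand it gently, upright, in the middle of the scale's weighing pan, and let go. Leave the tall tins standing in the row, and do not knock over or push aside the other things on the bench.

Things in the scene. Friction and masses are not known exactly. Their poses are not given: they have to be found in the camera images.
- hardener: The tin to fetch: tinplate box tin, 100 mm deep (x), 50 wide (y), 145 high (z), the only short one of five; 0.45 to 0.9 kg, centre of mass mid-box. Origin: centre of its underside; z up the tin, x into the rack, away from the robot (front face at x = -50 mm). It stands in one of the three middle places of the row, 1 mm from its neighbours, whose tops are 15 mm higher.
- hardener_cap (a point): Centre of the top face of the hardener tin's black ribbed screw cap: 38 mm in diameter, 20 mm high, fixed on the tin's top with its axis 32 mm behind the front face (tin x = -18 mm, y = 0); cap top 165 mm above the tin's underside. The tin's top behind the cap is free, so that the tin can be hooked there.
- rack: Blue steel rack, fixed, 307 mm wide. Origin: at bench level, middle of the line where the tins' fronts stand; x into the rack (open front on -x), y along the row, z up. Rubber-covered deck 20 mm above the bench, x = -55 to 140 mm. Five tins side by side, 51 mm pitch, between end cheeks; back rail behind them. Nothing above the deck in front of the tins but the front rail.
- rail (a point): Middle of the rack's round front rail (10 mm thick, along rack y), its axis 52 mm in front of the tins' fronts and 70 mm above the bench; stanchions at its ends (rack y = +-141 mm, 78 mm high). The tin, tipped about its lower front edge, falls back if let go below about 35 degrees; past that it rests leaning on this rail at about 42 degrees.
- resin1: Tall tin, a neighbour to be left standing: 100 x 50 mm and 160 mm high, black cap 30 mm in diameter and 18 mm high. Origin: centre of its underside, axes as for the hardener tin.
- resin2: Tall tin, same as resin1.
- resin3: Tall tin, same as resin1.
- resin4: Tall tin, same as resin1.
- scale: Bench scale, fixed, grey, 200 x 180 mm body with a display ledge on its -x side (66 mm deep, 35 mm high); on it a square steel weighing pan 172 x 172 mm. Origin: at bench level under the middle of the pan. The pan is rigid.
- pan (a point): Middle of the weighing pan's upper surface, 58 mm above the bench; x and y along the pan's sides.
- roller1: Bystander: cream plastic roller standing on end beside the rack, 72 mm in diameter, 75 mm high.
- roller2: Bystander: cream plastic roller standing on end, 84 mm in diameter, 60 mm high.
- cartridge: Bystander: sealant cartridge standing beside the scale, 48 mm in diameter, 215 mm high with its nozzle.
- cup: Bystander: white mixing cup beside the scale, 76 mm in diameter, 85 mm high.
- wrench: Bystander: wrench, 180 mm long, lying in front of the rack.
- spatula: Bystander: spatula, 190 mm long, lying in front of the rack.
- shelf_edge (a point): Middle of the lower front edge of the rack's shallow upper shelf (with rollers on it, up to 330 mm above the bench; uprights 340 mm high at rack y = +-141 mm), 250 mm above the bench and 82 mm behind the tins' front faces, over the rear of the tins. Because of it a hand pointing straight down cannot get behind a cap: it must lean, pointing down and into the rack.
Not all that is in view belongs to the job. What is shaped like the resin2 but green or orange is not meant.

How it is judged:
By the outcome, as a careful person would: the job done as asked, in the order asked, and still so for the second after the job is handed in, with the robot touching nothing.
It also fails if it takes over 64 s, if anything falls off the work surface, if the arm or the gripper's body presses on something with over 40 N, if the wrist force passes 120 N, or if a joint passes its speed limit or range.

## Working session

There is one attempt and no reset: what is moved stays moved. The work goes in short steps, Python scripts to look and compute and a shell command to move; the robot and the scene stay as the last step left them, time stands still between calls to the robot, and variables do not carry over. Pictures are saved under pics/ and viewed, at most 10 in all, crops included, and the job is handed in when it is done.

```bash
ls; mkdir -p pics
cat > h.py <<'E'
import numpy as np, cv2
from scipy.spatial.transform import Rotation as Ro
from bench import monitor, optics, r
def cam(n):
    m=optics.camera_model(n); return m, 240/np.tan(np.radians(m["vertical_fov"])/2), np.array(m["R"]), np.array(m["t"])
def cloud(n,d):
    m,f,R,t=cam(n); v,u=np.mgrid[0:480,0:640]
    P=np.stack([(u-m["cx"])/f*d,(v-m["cy"])/f*d,d],-1); return (P-t)@R
def ray(n,u,v,z):
    m,f,R,t=cam(n); o=-R.T@t; w=R.T@np.array([(u-m["cx"])/f,(v-m["cy"])/f,1]); return o+w*(z-o[2])/w[2]
E
python3 - <<'E'
from h import *
for n in("scene","top"):
    p,d=optics.grab_frame(n); np.savez(n+'0.npz',p=p,d=d); cv2.imwrite(f'pics/{n}0.png',p[:,:,::-1])
    m=optics.camera_model(n); print(m, -np.array(m["R"]).T@np.array(m["t"]),(d>0).mean())
print(monitor.get_obs())
E
```

```text
pics
{'vertical_fov': 44.00002928457815, 'cx': 317.16158905391273, 'cy': 250.16886097050758, 'R': array([[ 0.82673835,  0.56251475,  0.0089919 ],
       [ 0.53516579, -0.78141308, -0.32092239],
       [-0.17349719,  0.27013101, -0.94706281]]), 't': array([-0.41719313, -0.26191645,  1.90330578])} [ 0.81529649 -0.48412956  1.72224663] 0.996005859375
{'vertical_fov': 52.17419718069792, 'cx': 325.293599773988, 'cy': 243.80551669452288, 'R': array([[ 0.01453263, -0.99978989, -0.01445624],
       [-0.98154005, -0.01150693, -0.19091024],
       [ 0.19070378,  0.0169638 , -0.98150104]]), 't': array([-0.0232363 ,  0.54287709,  1.33147764])} [ 0.27927547 -0.0395715   1.41015158] 0.995986328125
{'clock': 0.1, 'joints': array([ 1.20991342,  0.4777459 ,  0.0223697 ,  1.55634653, -0.01152085,
        1.10927443, -0.0830957 ]), 'qvel': array([ 0.00054201, -0.00286329, -0.00066516, -0.00289755,  0.00083575,
        0.00145331,  0.00263384]), 'tau': array([ 3.85856198e-03, -5.97756600e+01,  1.61342762e+00, -2.81952935e+01,
        1.28327165e-02,  5.07338525e-03,  4.21659465e-06]), 'tcp_pos': array([ 0.16866535, -0.65304561,  0.23040691]), 'orientation': array([-3.11493314e+00, -3.95796695e-01,  5.02634806e-04]), 'contact_force': array([-0.37544464,  0.1086448 , -1.24489219]), 'moment': array([-0.00541635,  0.00592481,  0.01621091]), 'gripper_force': 0.0, 'grip_width': 0.08515315697799099}
```

View pics/scene0.png

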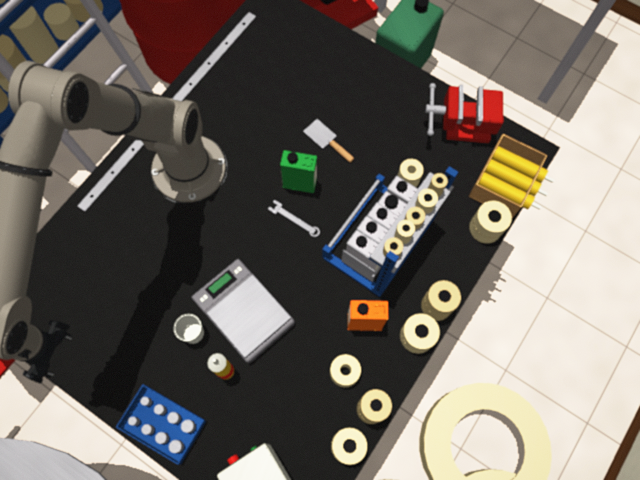

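View pics/top0.png

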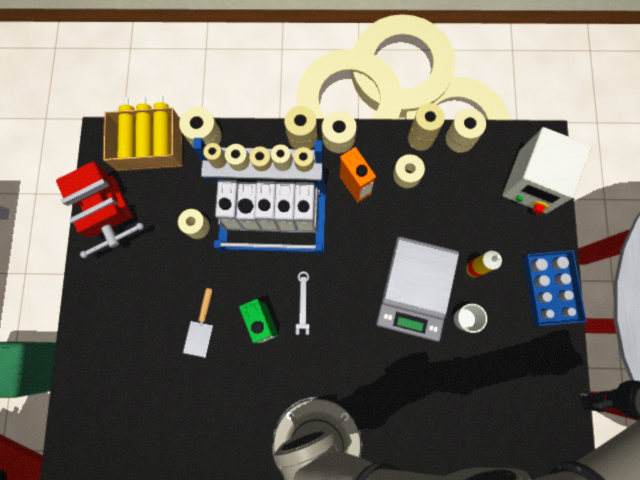

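The scene view shows the rack at about (390,230) and the pan at about (243,310). In the top view the row's caps are at (225,204), (245,206), (265,206), (284,206) and (304,206), and the pan is at (423,270). Possible confusions are those five white tins, the green tin (257,320) and the orange tin (357,175). The cap at (245,206) looks largest, so I'll check it with a crop and the depth.

Run:
```python
from h import *
S=np.load('top0.npz'); p,d=S['p'],S['d']; C=cloud('top',d)
cv2.imwrite('pics/crop1.png',cv2.resize(p[140:260,190:335,::-1],None,fx=5,fy=5,interpolation=cv2.INTER_CUBIC)[:600,:725])
for u in range(216,322,2): print(u, *[f'{C[v,u,2]*1000:.0f}' for v in (188,194,206,214,218,224)])
# white tin tops & cap centroids
hsv=cv2.cvtColor(p,cv2.COLOR_RGB2HSV)
blk=((p.max(2)<60)&(C[...,2]>.15)).astype(np.uint8); blk[:, :200]=0; blk[:,330:]=0; blk[:185]=0; blk[230:]=0
n,l,st,ce=cv2.connectedComponentsWithStats(blk)
for i in range(1,n):
    if st[i,4]>20: print('cap',ce[i],st[i,4],np.median(C[l==i],0))
# rail, rollers etc.
white=((C[...,2]>.165)&(C[...,2]<.19)).astype(np.uint8); white[:180]=0;white[240:]=0;white[:,:210]=0;white[:,325:]=0
print('tops',[ (np.percentile(C[white>0][:,k],[1,99])) for k in (0,1)])
pan=((C[...,2]>.05)&(C[...,2]<.066)).astype(np.uint8); pan[:, :370]=0;pan[:,465:]=0; pan[:230]=0;pan[350:]=0
pan=cv2.morphologyEx(pan,cv2.MORPH_OPEN,np.ones((7,7)))
P=C[pan>0]; print('pan',cv2.minAreaRect(P[:,:2].astype(np.float32)),np.median(P[:,2]))
```

```text
216 5 2 174 180 -1 6
218 181 176 182 182 1 -1
220 178 177 194 182 161 107
222 179 180 196 179 157 84
224 175 180 200 180 153 79
226 179 180 197 178 157 88
228 180 184 196 187 159 93
230 185 182 188 180 156 89
232 177 183 180 181 155 87
234 180 179 177 178 158 86
236 176 172 165 160 147 92
238 163 162 186 166 164 96
240 163 165 181 166 165 86
242 166 173 185 168 161 87
244 166 160 184 160 163 91
246 162 163 186 167 162 96
248 166 165 186 168 164 94
250 168 164 185 169 161 100
252 167 164 179 168 161 101
254 162 161 162 165 161 99
256 184 181 178 176 161 102
258 180 180 179 180 169 95
260 185 179 196 180 166 93
262 179 183 202 178 169 100
264 180 179 197 181 170 103
266 182 179 199 179 166 105
268 176 175 201 180 175 104
270 184 176 181 179 173 101
272 172 182 182 173 172 103
274 177 177 174 181 179 105
276 181 178 178 181 181 95
278 177 183 198 181 179 111
280 184 181 196 176 179 112
282 180 178 198 175 174 108
284 178 179 199 179 180 110
286 178 179 198 180 178 115
288 182 185 203 182 179 117
290 180 178 177 178 182 118
292 181 174 180 184 181 117
294 178 181 179 176 176 113
296 180 
[... 196 characters left out ...]
184 181 181 179 118
312 177 177 173 180 177 117
314 165 153 124 113 104 89
316 120 119 117 103 88 76
318 54 60 23 13 19 17
320 53 20 16 18 22 19
cap [224.55913978 203.41935484] 93 [0.6181458  0.24232133 0.19679988]
cap [244.96103896 205.56493506] 154 [0.61650539 0.19111104 0.18440275]
cap [263.76595745 204.65957447] 94 [0.61516945 0.14041402 0.19744928]
cap [283.39325843 205.69662921] 89 [0.61257358 0.09072368 0.19739692]
cap [303.03370787 205.93258427] 89 [0.61315203 0.03992679 0.1974828 ]
tops [array([0.58496148, 0.68533225]), array([0.01589712, 0.26603644])]
pan ((0.45534488558769226, -0.2848244905471802), (0.17294616997241974, 0.17321273684501648), 75.92613983154297) 0.057965998537525036
```

View pics/crop1.png

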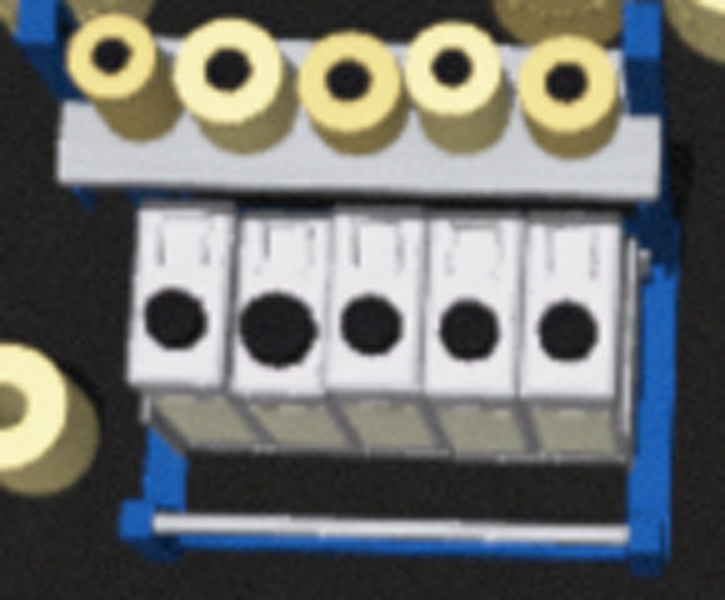

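The crop confirms the choice: the second tin from the left, at (245,206), has a larger cap and a top at 165 mm against 180 mm for its neighbours. That is the hardener.

I'll hook it with closed fingers, leaning about 38°. Next comes a helper that turns a target pose into equal rows, plus the bystander positions.

```bash
cat >> h.py <<'E'
def Rt(yaw,lean): # tool x along yaw, y to the right, z down, leaned into the rack (deg)
    return Ro.from_euler('z',yaw,degrees=True)*Ro.from_rotvec([np.pi,0,0])*Ro.from_euler('y',lean,degrees=True)
def plan(p,R,goals):
    for g in goals:
        q,yaw,lean,n=np.array(g[0]),g[1],g[2],g[3]; G=Rt(yaw,lean); W=(R.inv()*G).as_rotvec()
        n=max(n,int(np.ceil(np.abs(W).max()/.148)),int(np.ceil(np.linalg.norm(W)/.149)),int(np.ceil(np.linalg.norm(q-p)/.0495))); w=np.round(W/n,3)
        M=sum((R*Ro.from_rotvec(k*w)).as_matrix() for k in range(n)); v=np.round(np.linalg.solve(M,q-p)*100,2)
        print(n,'x',[v.tolist(),w.tolist()]); p=p+M@v/100; R=R*Ro.from_rotvec(n*w)
def go(*goals):
    s=monitor.get_obs(); R=Ro.from_rotvec(s['orientation']); print(s['tcp_pos'].round(4),R.as_matrix().round(3)[:,0],R.as_matrix().round(3)[:,2],'F',s['contact_force'].round(1))
    plan(s['tcp_pos'],R,goals)
E
python3 - <<'E'
from h import *
S=np.load('top0.npz'); C=cloud('top',S['d'])
for n,u,v in (('cart',488,260),('cup',471,318),('green',257,320),('roll1',193,223),('roll2',408,170),('orange',357,175)):
    print(n,C[v-4:v+5,u-4:u+5].reshape(-1,3).max(0).round(3),np.median(C[v-4:v+5,u-4:u+5].reshape(-1,3),0).round(3))
go(([.2,-.6,.33],0,0,1),([.50,.02,.34],-1.5,10,1),([.56,.191,.28],-1.5,38,1))
E
```

```text
cart [ 0.494 -0.423  0.189] [ 0.482 -0.432  0.173]
cup [ 0.355 -0.04   1.41 ] [ 0.344 -0.43   0.004]
green [0.334 0.163 0.183] [0.324 0.151 0.163]
roll1 [0.616 0.379 0.083] [0.602 0.368 0.047]
roll2 [ 0.787 -0.239  0.066] [ 0.779 -0.258  0.025]
orange [ 0.722 -0.089  0.181] [ 0.709 -0.1    0.161]
[ 0.1687 -0.653   0.2304] [ 0.968  0.25  -0.   ] [-0.001  0.002 -1.   ] F [-0.4  0.1 -1.2]
3 x [[1.33, -1.57, -3.32], [-0.001, 0.0, 0.084]]
14 x [[2.09, -4.46, 0.09], [-0.0, 0.012, 0.002]]
4 x [[0.79, -4.3, 1.9], [-0.0, 0.124, -0.0]]
```

```bash
python3 -m crank '[[[1.33,-1.57,-3.32],[0,0,0.084]],[[1.33,-1.57,-3.32],[0,0,0.084]],[[1.33,-1.57,-3.32],[0,0,0.084]],[[2.1,-4.45,0.1],[0,0.012,0.002]],[[2.1,-4.45,0.1],[0,0.012,0.002]]]' 0 40
python3 -m crank '[[[2.1,-4.45,0.1],[0,0.012,0.002]],[[2.1,-4.45,0.1],[0,0.012,0.002]],[[2.1,-4.45,0.1],[0,0.012,0.002]],[[2.1,-4.45,0.1],[0,0.012,0.002]],[[2.1,-4.45,0.1],[0,0.012,0.002]]]'
python3 -c "
from h import *
go(([.50,.02,.34],-1.5,10,1),([.56,.191,.28],-1.5,38,1))"
```

```text
clock: 0.6
tcp_pos: [0.2427, -0.5108, 0.3298]
orientation: [3.14, -0.007, 0.04]
contact_force: [0.8, 0.1, -0.2]
grip_width: 0.0117
gripper_force: 0.0
clock: 1.1
tcp_pos: [0.3492, -0.2878, 0.329]
orientation: [-3.139, 0.021, -0.132]
contact_force: [1.7, -0.1, -0.1]
grip_width: 0.0001
gripper_force: 0.0
[ 0.3492 -0.2878  0.329 ] [ 0.996 -0.013  0.084] [ 0.084 -0.    -0.996] F [ 1.7 -0.1 -0.1]
7 x [[2.07, -4.44, 0.1], [-0.0, 0.013, 0.002]]
4 x [[0.78, -4.3, 1.93], [-0.0, 0.122, -0.001]]
```

```bash
python3 -m crank '[[[2.1,-4.45,0.1],[0,0.013,0.002]],[[2.1,-4.45,0.1],[0,0.013,0.002]],[[2.1,-4.45,0.1],[0,0.013,0.002]],[[2.1,-4.45,0.1],[0,0.013,0.002]],[[2.1,-4.45,0.1],[0,0.013,0.002]]]'
python3 -m crank '[[[2.1,-4.45,0.1],[0,0.013,0.002]],[[2.1,-4.45,0.1],[0,0.013,0.002]]]'
python3 -m crank '[[[0.8,-4.3,1.9],[0,0.122,0]],[[0.8,-4.3,1.9],[0,0.122,0]],[[0.8,-4.3,1.9],[0,0.122,0]],[[0.8,-4.3,1.9],[0,0.122,0]],[[0,0,0],[0,0,0]]]'
python3 -c "
from h import *
go(([.57,.192,.255],-1.5,38,2),([.651,.192,.195],-1.5,38,2),([.651,.192,.172],-1.5,38,3))"
```

```text
clock: 1.6
tcp_pos: [0.4577, -0.0673, 0.336]
orientation: [3.132, -0.037, 0.235]
contact_force: [0.2, -1.2, 0.2]
grip_width: 0.0002
gripper_force: 0.0
clock: 1.8
tcp_pos: [0.5018, 0.0205, 0.3407]
orientation: [3.129, -0.043, 0.275]
contact_force: [1.2, -1.5, -0.1]
grip_width: 0.0001
gripper_force: 0.0
clock: 2.3
tcp_pos: [0.5473, 0.1474, 0.2887]
orientation: [2.996, -0.047, 0.849]
contact_force: [-0.9, 1.1, -0.8]
grip_width: 0.0002
gripper_force: 0.0
[0.5473 0.1474 0.2887] [ 0.851 -0.022  0.525] [ 0.524 -0.035 -0.851] F [-0.9  1.1 -0.8]
2 x [[-0.02, -2.29, 1.97], [0.011, 0.055, 0.001]]
3 x [[0.9, -0.07, 3.23], [-0.0, 0.0, -0.0]]
3 x [[-0.47, 0.0, 0.61], [-0.0, 0.0, -0.0]]
```

```bash
python3 -c "
from h import *
go(([.601,.191,.255],-1.5,38,3),([.663,.190,.176],-1.5,38,4))"
```

```text
[0.5473 0.1474 0.2887] [ 0.851 -0.022  0.525] [ 0.524 -0.035 -0.851] F [-0.9  1.1 -0.8]
3 x [[0.83, -1.53, 1.89], [0.007, 0.037, 0.001]]
4 x [[0.01, -0.01, 2.51], [0.0, -0.0, -0.0]]
```

```bash
python3 -m crank '[[[0.8,-1.5,1.9],[0.007,0.037,0]],[[0.8,-1.5,1.9],[0.007,0.037,0]],[[0.8,-1.5,1.9],[0.007,0.037,0]],[[0,0,0],[0,0,0]]]'
python3 -c "
from h import *
go(([.642,.190,.203],-1.5,38,4),([.663,.190,.176],-1.5,38,4))
for n in('scene','top'):
    p,d=optics.grab_frame(n); np.savez(n+'1.npz',p=p,d=d)
    c=p[120:300,300:480] if n=='scene' else p[140:260,190:335]
    cv2.imwrite('pics/%s1.png'%n,cv2.resize(c[:,:,::-1],None,fx=3.3,fy=3.3,interpolation=cv2.INTER_CUBIC))
"
```

```text
clock: 2.7
tcp_pos: [0.5886, 0.1749, 0.2586]
orientation: [2.968, -0.043, 0.964]
contact_force: [-0.5, 1.1, -0.1]
grip_width: -0.0003
gripper_force: 0.0
[0.5886 0.1749 0.2586] [ 0.809 -0.02   0.588] [ 0.587 -0.028 -0.809] F [-0.5  1.1 -0.1]
4 x [[0.23, -0.43, 1.9], [0.003, 0.009, 0.0]]
4 x [[-0.0, -0.01, 0.86], [0.0, -0.0, 0.0]]
```

View pics/scene1.png

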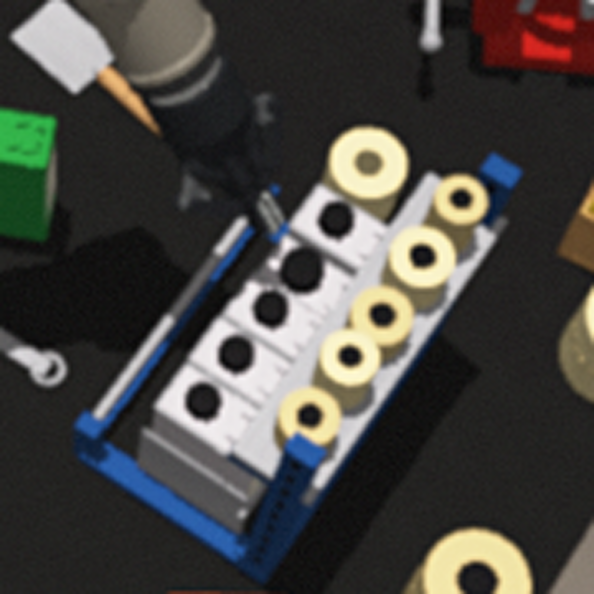

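```bash
python3 -m crank '[[[0.5,-0.8,0.5],[0.006,0.018,0]],[[0.5,-0.9,0.5],[0.006,0.018,0]],[[0,0,2],[0,0,0]],[[0,0,2],[0,0,0]],[[0,0,0],[0,0,0]]]'
python3 -c "
from h import *
go(([.642,.190,.203],-1.5,38,3),([.663,.190,.176],-1.5,38,4))"
```

```text
clock: 3.3
tcp_pos: [0.6217, 0.1838, 0.2272]
orientation: [2.962, -0.043, 1.003]
contact_force: [-1.8, 0.6, 0.2]
grip_width: 0.0001
gripper_force: 0.0
[0.6217 0.1838 0.2272] [ 0.794 -0.022  0.608] [ 0.607 -0.023 -0.794] F [-1.8  0.6  0.2]
3 x [[0.04, -0.23, 1.05], [0.002, 0.003, -0.0]]
4 x [[-0.0, -0.01, 0.85], [0.0, 0.0, -0.0]]
```

```bash
python3 -m crank '[[[0,-0.3,1.0],[0.002,0.004,0]],[[0,-0.3,1.0],[0.002,0.004,0]],[[0,-0.2,1.0],[0.002,0.004,0]],[[0,0,0],[0,0,0]],[[0,0,0],[0,0,0]]]'
python3 -c "
from h import *
go(([.663,.190,.177],-1.5,38,4))"
```

```text
clock: 3.8
tcp_pos: [0.6396, 0.1926, 0.2041]
orientation: [2.964, -0.04, 1.023]
contact_force: [0.1, -0.2, 0.1]
grip_width: -0.0
gripper_force: 0.0
[0.6396 0.1926 0.2041] [ 0.787 -0.022  0.617] [ 0.616 -0.013 -0.787] F [ 0.1 -0.2  0.1]
4 x [[0.04, 0.05, 0.89], [-0.001, -0.0, -0.0]]
```

```bash
python3 -m crank '[[[0.05,0.03,0.9],[0,0,0]],[[0.05,0.03,0.9],[0,0,0]],[[0.05,0.03,0.9],[0,0,0]],[[0.05,0.03,0.8],[0,0,0]],[[0,0,0],[0,0,0]]]'
python3 -c "
from h import *
go(([.663,.190,.176],-1.5,38,2),([.645,.190,.176],-1.5,38,5))"
```

```text
clock: 4.3
tcp_pos: [0.6635, 0.1911, 0.1772]
orientation: [2.962, -0.037, 1.021]
contact_force: [0.7, -0.2, -0.6]
grip_width: -0.0002
gripper_force: 0.0
[0.6635 0.1911 0.1772] [ 0.787 -0.02   0.616] [ 0.616 -0.015 -0.788] F [ 0.7 -0.2 -0.6]
2 x [[-0.05, 0.06, 0.03], [-0.0, -0.0, 0.0]]
5 x [[-0.28, 0.01, -0.22], [-0.0, -0.0, 0.0]]
```

```bash
python3 -c "
from h import *
go(([.6565,.1905,.177],-1.5,38,2),([.6253,.1912,.1857],-1.5,38,7),([.5934,.192,.1892],-1.5,38,7))"
```

```text
[0.6635 0.1911 0.1772] [ 0.787 -0.02   0.616] [ 0.616 -0.015 -0.788] F [ 0.7 -0.2 -0.6]
2 x [[-0.28, 0.04, -0.21], [-0.0, -0.0, 0.0]]
7 x [[-0.27, 0.0, -0.37], [-0.0, -0.0, 0.0]]
7 x [[-0.33, 0.0, -0.32], [-0.0, -0.0, 0.0]]
```

```bash
python3 -m crank '[[[-0.3,0,-0.2],[0,0,0]],[[-0.3,0,-0.2],[0,0,0]],[[-0.27,0,-0.37],[0,0,0]],[[-0.27,0,-0.37],[0,0,0]],[[0,0,0],[0,0,0]]]'
python3 -m crank '[[[-0.27,0,-0.37],[0,0,0]],[[-0.27,0,-0.37],[0,0,0]],[[-0.27,0,-0.37],[0,0,0]],[[-0.27,0,-0.37],[0,0,0]],[[-0.27,0,-0.37],[0,0,0]]]'
python3 -c "
from h import *
go(([.5934,.192,.1892],-1.5,38,7),([.5635,.1925,.1851],-1.5,38,7),([.546,.193,.1802],-1.5,38,5))
p,d=optics.grab_frame('top'); np.savez('top2.npz',p=p,d=d)
cv2.imwrite('pics/top2.png',cv2.resize(p[140:290,170:350,::-1],None,fx=3.3,fy=3.3,interpolation=cv2.INTER_CUBIC))
"
```

```text
clock: 4.8
tcp_pos: [0.6471, 0.1926, 0.182]
orientation: [2.964, -0.037, 1.021]
contact_force: [2.1, -0.9, 0.5]
grip_width: -0.0
gripper_force: 1.0
clock: 5.3
tcp_pos: [0.6248, 0.1927, 0.1875]
orientation: [2.964, -0.038, 1.019]
contact_force: [1.5, 0.4, 0.1]
grip_width: 0.0003
gripper_force: 0.7
[0.6248 0.1927 0.1875] [ 0.788 -0.02   0.615] [ 0.615 -0.015 -0.788] F [1.5 0.4 0.1]
7 x [[-0.34, 0.02, -0.29], [-0.0, 0.0, 0.0]]
7 x [[-0.37, 0.01, -0.22], [-0.0, 0.0, 0.0]]
5 x [[-0.34, -0.01, -0.14], [-0.0, 0.0, 0.0]]
```

View pics/top2.png

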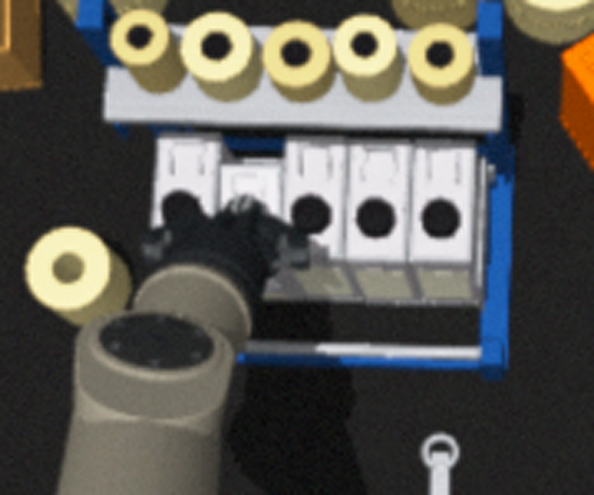

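The hardener's rear top edge, at crop (250,160), has come forward of its neighbours (row 140), and they still stand. The tin is tipping, so I'll continue along the arc.

```bash
python3 -m crank '[[[-0.34,0.02,-0.29],[0,0,0]],[[-0.34,0.02,-0.29],[0,0,0]],[[-0.34,0.02,-0.29],[0,0,0]],[[-0.34,0.02,-0.29],[0,0,0]],[[-0.34,0.02,-0.29],[0,0,0]]]'
python3 -m crank '[[[-0.34,0.02,-0.29],[0,0,0]],[[-0.34,0.02,-0.29],[0,0,0]],[[-0.37,0,-0.22],[0,0,0]],[[-0.37,0,-0.22],[0,0,0]],[[-0.37,0,-0.22],[0,0,0]]]'
python3 -m crank '[[[-0.37,0,-0.22],[0,0,0]],[[-0.37,0,-0.22],[0,0,0]],[[-0.37,0,-0.22],[0,0,0]],[[-0.37,0,-0.22],[0,0,0]],[[0,0,0],[0,0,0]]]'
python3 -c "
from h import *
go(([.546,.193,.1802],-1.5,38,5),([.535,.193,.176],-1.5,38,4))
p,d=optics.grab_frame('top'); np.savez('top3.npz',p=p,d=d)"
```

```text
clock: 5.85
tcp_pos: [0.6027, 0.1926, 0.1897]
orientation: [2.964, -0.038, 1.016]
contact_force: [2.4, -1.0, -0.8]
grip_width: 0.0003
gripper_force: 0.5
clock: 6.35
tcp_pos: [0.5814, 0.1933, 0.1908]
orientation: [2.964, -0.038, 1.01]
contact_force: [1.1, -0.4, 0.6]
grip_width: 0.0001
gripper_force: 0.3
clock: 6.85
tcp_pos: [0.5643, 0.1944, 0.1906]
orientation: [2.965, -0.038, 1.005]
contact_force: [0.7, -0.2, 0.4]
grip_width: -0.0001
gripper_force: 0.2
[0.5643 0.1944 0.1906] [ 0.794 -0.019  0.608] [ 0.608 -0.018 -0.794] F [ 0.7 -0.2  0.4]
5 x [[-0.42, 0.04, -0.06], [0.0, 0.002, 0.0]]
4 x [[-0.28, 0.0, -0.09], [0.001, -0.0, 0.0]]
```

```bash
python3 -m crank '[[[-0.42,0.04,-0.06],[0,0.002,0]],[[-0.42,0.04,-0.06],[0,0.002,0]],[[-0.42,0.04,-0.06],[0,0.002,0]],[[-0.42,0.04,-0.06],[0,0.002,0]],[[-0.42,0.04,-0.06],[0,0.002,0]]]'
python3 -m crank '[[[-0.3,0,-0.1],[0,0,0]],[[-0.3,0,-0.1],[0,0,0]],[[-0.3,0,-0.1],[0,0,0]],[[-0.3,0,-0.1],[0,0,0]],[[0,0,0],[0,0,0]]]'
python3 -c "
from h import *
go(([.525,.193,.172],-1.5,38,4))"
```

```text
clock: 7.4
tcp_pos: [0.5468, 0.1949, 0.189]
orientation: [2.96, -0.04, 0.998]
contact_force: [1.0, -0.6, -0.2]
grip_width: 0.0001
gripper_force: 0.0
clock: 7.9
tcp_pos: [0.5349, 0.1959, 0.1873]
orientation: [2.961, -0.04, 0.992]
contact_force: [0.1, 0.1, 0.4]
grip_width: 0.0
gripper_force: 0.0
[0.5349 0.1959 0.1873] [ 0.798 -0.018  0.603] [ 0.602 -0.026 -0.798] F [0.1 0.1 0.4]
4 x [[-0.43, 0.08, 0.15], [0.003, 0.004, 0.001]]
```

```bash
python3 -m crank '[[[0,0,-3],[0,0,0]],[[0,0,-4],[0,0,0]],[[0,0,-4],[0,0,0]],[[0,0,-4],[0,0,0]],[[0,0,0],[0,0,0]]]' 8.5
python3 -c "
from h import *
go()
for n in('scene','top'):
    p,d=optics.grab_frame(n); np.savez(n+'4.npz',p=p,d=d)
    c=p[120:300,300:480] if n=='scene' else p[140:260,190:335]
    c=cv2.resize(c[:,:,::-1],(390,390),interpolation=cv2.INTER_CUBIC)
    o=c if n=='scene' else np.hstack([o,c])
cv2.imwrite('pics/both4.png',o)"
```

```text
clock: 8.4
tcp_pos: [0.5008, 0.2304, 0.256]
orientation: [2.949, -0.036, 0.979]
contact_force: [0.7, 0.3, -0.4]
grip_width: 0.0724
gripper_force: 0.0
[0.5008 0.2304 0.256 ] [ 0.801 -0.012  0.598] [ 0.597 -0.039 -0.801] F [ 0.7  0.3 -0.4]
```

View pics/both4.png

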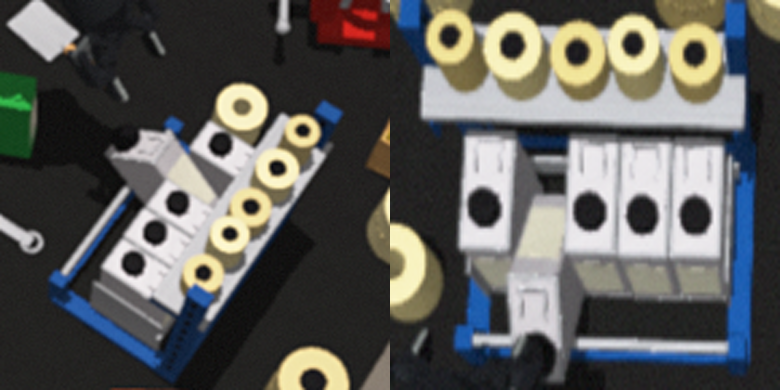

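The hardener leans on the front rail (cap at about (533,350) in the right half of the picture). The four tall tins stand. Next I'll measure the leaning tin's pose.

Run:
```python
from h import *
S=np.load('top4.npz'); C=cloud('top',S['d']); p=S['p'].astype(int)
# top-face (light) and body rear points of the leaning tin: left/right edges by row
for v in range(196,252,4):
    row=C[v]; m=(row[:,1]>.13)&(row[:,1]<.26)&(row[:,2]>.085)&(row[:,2]<.215)&(row[:,0]<.60)&(p[v].min(1)>75)
    m[np.arange(640)<225]=0
    if m.sum()>5:
        u=np.where(m)[0]; q=row[m]; print(v,u.min(),u.max(),m.sum(),'x',np.median(q[:,0]).round(3),'y',q[:,1].min().round(3),q[:,1].max().round(3),'z',np.median(q[:,2]).round(3))
m=(C[...,1]>.165)&(C[...,1]<.205)&(C[...,0]>.475)&(C[...,0]<.575)&(C[...,2]>.1)&(C[...,2]<.21)&(p.min(2)>110)
P=C[m]; c=P.mean(0); w,V=np.linalg.eigh(np.cov((P-c).T)); print(len(P),c,V[:,0],np.sqrt(w))
print(monitor.get_obs()['joints'].round(2))
```

```text
212 226 268 11 x 0.599 y 0.131 0.24 z 0.182
216 225 268 44 x 0.59 y 0.131 0.242 z 0.176
220 225 269 45 x 0.587 y 0.133 0.252 z 0.149
224 226 271 43 x 0.575 y 0.132 0.259 z 0.152
228 234 258 24 x 0.556 y 0.168 0.217 z 0.186
232 234 258 24 x 0.547 y 0.169 0.218 z 0.178
236 234 258 25 x 0.538 y 0.169 0.219 z 0.17
240 235 258 24 x 0.529 y 0.169 0.218 z 0.162
244 235 257 11 x 0.521 y 0.17 0.219 z 0.149
310 [0.54578188 0.18620192 0.17647308] [-0.61279594 -0.05091711  0.78859913] [0.00398061 0.01043548 0.0188489 ]
[-2.16  0.09  1.45  2.29  0.79  0.5  -2.96]
```

The leaning tin matches the model: centre y 0.194, tilt about 42°. Joint 7 is at its limit, so I'll back off and take the half turn about the tool axis.

```bash
python3 -m crank '[[[1,1,-4],[0,-0.05,0.05]],[[1,1,-4],[0,-0.05,0.149]],[[0,0,0],[0,-0.05,0.149]],[[0,0,0],[0,0,0.149]],[[0,0,0],[0,0,0.149]]]'
python3 -c "
from h import *
go(); print(monitor.get_obs()['joints'].round(2))"
```

```text
clock: 9.0
tcp_pos: [0.5036, 0.2183, 0.2475]
orientation: [-2.868, 0.709, -0.821]
contact_force: [-1.1, 0.2, -2.4]
grip_width: 0.0852
gripper_force: 0.0
[0.5036 0.2183 0.2475] [ 0.75  -0.452  0.483] [ 0.517 -0.054 -0.854] F [-1.1  0.2 -2.4]
[-2.    0.21  1.42  2.24  0.33  0.48 -2.95]
```

```bash
python3 -m crank '[[[0,0,-2],[0,-0.1,-0.1]],[[0,0,-2],[0,-0.1,-0.1]],[[0,0,-2],[0,-0.1,-0.1]],[[0,0,-1],[0,-0.1,-0.1]],[[0,0,0],[0,-0.1,-0.1]]]'
python3 -c "
from h import *
go(); print(monitor.get_obs()['joints'].round(2))"
python3 -m crank '[[[0,0,-1],[0,0,-0.14]],[[0,0,-1],[0,0,-0.14]],[[0,0,-1],[0,0,-0.14]],[[0,0,-1],[0,0,-0.14]],[[0,0,0],[0,0,-0.14]]]'
python3 -c "
from h import *
go(); print(monitor.get_obs()['joints'].round(2))"
```

```text
clock: 9.5
tcp_pos: [0.4654, 0.2176, 0.311]
orientation: [-3.084, -0.044, -0.138]
contact_force: [7.9, 1.2, -14.6]
grip_width: 0.085
gripper_force: 0.0
[0.4654 0.2176 0.311 ] [0.996 0.026 0.09 ] [ 0.088  0.055 -0.995] F [  7.9   1.2 -14.6]
[-2.22 -0.34  1.46  1.96  0.39  1.15 -2.44]
clock: 10.0
tcp_pos: [0.4617, 0.2152, 0.3502]
orientation: [-2.914, -1.111, -0.164]
contact_force: [-0.2, 0.2, 0.1]
grip_width: 0.0848
gripper_force: 0.0
[0.4617 0.2152 0.3502] [0.742 0.663 0.104] [ 0.091  0.055 -0.994] F [-0.2  0.2  0.1]
[-2.12 -0.34  1.33  1.91  0.37  1.23 -1.74]
```

```bash
python3 -c "
from h import *
go(([.50,.2,.34],178,-5,16))"
```

```text
[0.4617 0.2152 0.3502] [0.742 0.663 0.104] [ 0.091  0.055 -0.994] F [-0.2  0.2  0.1]
17 x [[-0.19, 0.24, 0.07], [0.002, -0.004, -0.14]]
```

```bash
A='[[[0,0,0]]]'; python3 -m crank '[[[0.4,0,0],[0,0,-0.14]],[[0.4,0.2,0],[0,0,-0.14]],[[0.3,0.4,0],[0,0,-0.14]],[[0.1,0.4,0],[0,0,-0.14]],[[0,0.4,0],[0,0,-0.14]]]'
python3 -m crank '[[[0,0.4,0],[0,0,-0.14]],[[0,0.4,0],[0,0,-0.14]],[[-0.1,0.4,0],[0,0,-0.14]],[[-0.2,0.3,0],[0,0,-0.14]],[[-0.3,0.2,0],[0,0,-0.14]]]'
python3 -m crank '[[[-0.3,0,0],[0,0,-0.14]],[[-0.3,0,0],[0,0,-0.14]],[[-0.3,0,0],[0,0,-0.14]],[[-0.3,0,0],[0,0,-0.14]],[[0,0,0],[0,0,-0.14]]]'
python3 -c "
from h import *
print(monitor.get_obs()['joints'].round(2))
go(([.52,.2,.31],178,-10,4),([.515,.194,.231],178,-20,4),([.5515,.194,.1315],178,-20,6))"
```

```text
clock: 10.5
tcp_pos: [0.4813, 0.2177, 0.3511]
orientation: [2.356, 2.043, 0.161]
contact_force: [-0.8, 0.1, 0.9]
grip_width: 0.0852
gripper_force: 0.0
clock: 11.0
tcp_pos: [0.4916, 0.2101, 0.3559]
orientation: [1.494, 2.694, 0.149]
contact_force: [0.3, 0.2, 0.4]
grip_width: 0.085
gripper_force: 0.0
clock: 11.5
tcp_pos: [0.497, 0.2002, 0.3573]
orientation: [0.476, 3.013, 0.11]
contact_force: [0.8, -0.4, 0.4]
grip_width: 0.0845
gripper_force: 0.0
[-2.18 -0.34  1.46  1.85  0.38  1.23  0.44]
[0.497  0.2002 0.3573] [-0.948  0.31  -0.076] [ 0.099  0.057 -0.993] F [ 0.8 -0.4  0.4]
4 x [[-0.42, 0.04, 1.24], [0.012, -0.021, -0.071]]
4 x [[0.58, -0.15, 1.9], [0.0, -0.044, 0.0]]
6 x [[-0.0, 0.02, 1.76], [0.0, 0.0, 0.0]]
```

Joints 2 and 3 are against their limits because the elbow has swung round. I'll stretch the arm out over free bench so the elbow unwinds, then come back.

```bash
python3 -c "
from h import *
go(([.55,-.2,.36],178,0,9),([.74,-.25,.36],178,0,4))"
```

```text
[0.497  0.2002 0.3573] [-0.948  0.31  -0.076] [ 0.099  0.057 -0.993] F [ 0.8 -0.4  0.4]
9 x [[-1.42, -4.27, -0.17], [0.008, 0.01, -0.031]]
4 x [[-4.8, -1.08, -0.0], [0.001, -0.0, 0.0]]
```

```bash
python3 -m crank '[[[-1.4,-4.2,-0.2],[0.008,0.01,-0.03]],[[-1.4,-4.2,-0.2],[0.008,0.01,-0.03]],[[-1.4,-4.2,-0.2],[0.008,0.01,-0.03]],[[-1.4,-4.2,-0.2],[0.008,0.01,-0.03]],[[-1.4,-4.2,-0.2],[0.008,0.01,-0.03]]]'
python3 -c "
from h import *
print(monitor.get_obs()['joints'].round(2))"
python3 -m crank '[[[-1.4,-4.2,-0.2],[0.008,0.01,-0.03]],[[-1.4,-4.2,-0.2],[0.008,0.01,-0.03]],[[-1.4,-4.2,-0.2],[0.008,0.01,-0.03]],[[-1.4,-4.2,-0.2],[0.008,0.01,-0.03]],[[-4.8,-1,0],[0,0,0]]]'
python3 -c "
from h import *
print(monitor.get_obs()['joints'].round(2))
go(([.74,-.25,.36],178,0,4))"
```

```text
clock: 12.0
tcp_pos: [0.5101, -0.0225, 0.3572]
orientation: [0.26, 3.093, 0.053]
contact_force: [0.6, 0.5, 0.1]
grip_width: 0.085
gripper_force: 0.0
[-1.73 -0.34  1.45  1.85  0.33  1.3   1.04]
clock: 12.5
tcp_pos: [0.5035, -0.1829, 0.3945]
orientation: [0.081, 3.068, -0.029]
contact_force: [0.3, 0.8, 1.1]
grip_width: 0.085
gripper_force: 0.0
[-1.47 -0.34  1.46  1.76  0.36  1.36  1.44]
[ 0.5035 -0.1829  0.3945] [-0.996  0.052 -0.073] [ 0.072 -0.021 -0.997] F [0.3 0.8 1.1]
6 x [[-3.96, -0.93, 0.75], [-0.003, 0.012, -0.003]]
```

```bash
python3 -m crank '[[[-4,-0.9,0.8],[0,0.01,0]],[[-4,-0.9,0.8],[0,0.01,0]],[[-4,-0.9,0.8],[0,0.01,0]],[[-4,-0.9,0.8],[0,0.01,0]],[[-4,-0.9,0.8],[0,0.01,0]]]'
python3 -c "
from h import *
print(monitor.get_obs()['joints'].round(2))
go(([.74,-.25,.36],178,0,4))"
```

```text
clock: 13.0
tcp_pos: [0.5446, -0.1773, 0.4223]
orientation: [0.066, 2.979, -0.087]
contact_force: [-0.2, -0.5, -0.1]
grip_width: 0.0851
gripper_force: 0.0
[-1.53 -0.34  1.45  1.71  0.42  1.33  1.4 ]
[ 0.5446 -0.1773  0.4223] [-0.986  0.04  -0.161] [ 0.159 -0.061 -0.985] F [-0.2 -0.5 -0.1]
5 x [[-3.82, -1.25, 1.67], [-0.011, 0.032, -0.002]]
```

```bash
python3 -c "
from h import *
go(([.50,-.08,.30],178,-25,5),([.48,-.08,.21],178,-38,5))"
```

```text
[ 0.5446 -0.1773  0.4223] [-0.986  0.04  -0.161] [ 0.159 -0.061 -0.985] F [-0.2 -0.5 -0.1]
5 x [[1.59, 1.98, 2.04], [-0.011, -0.055, 0.001]]
5 x [[1.25, -0.01, 1.36], [-0.0, -0.045, -0.0]]
```

```bash
python3 -m crank '[[[1.6,2,2],[-0.01,-0.055,0]],[[1.6,2,2],[-0.01,-0.055,0]],[[1.6,2,2],[-0.01,-0.055,0]],[[1.6,2,2],[-0.01,-0.055,0]],[[1.6,2,2],[-0.01,-0.055,0]]]'
python3 -m crank '[[[1.2,0,1.4],[0,-0.045,0]],[[1.2,0,1.4],[0,-0.045,0]],[[1.2,0,1.4],[0,-0.045,0]],[[1.2,0,1.4],[0,-0.045,0]],[[1.2,0,1.4],[0,-0.045,0]]]'
python3 -c "
from h import *
print(monitor.get_obs()['joints'].round(2))
go(([.48,-.08,.21],178,-38,5),([.62,-.09,.23],178,-5,5))"
```

```text
clock: 13.5
tcp_pos: [0.498, -0.0786, 0.3007]
orientation: [0.045, 2.702, -0.017]
contact_force: [0.4, 0.5, -1.1]
grip_width: 0.0852
gripper_force: 0.0
clock: 14.0
tcp_pos: [0.4827, -0.074, 0.2483]
orientation: [0.021, 2.539, -0.019]
contact_force: [1.0, -0.7, 1.2]
grip_width: 0.0851
gripper_force: 0.0
[-0.56 -0.18  0.53  2.42  0.4   0.3   1.19]
[ 0.4827 -0.074   0.2483] [-0.824  0.011 -0.567] [ 0.566 -0.018 -0.824] F [ 1.  -0.7  1.2]
5 x [[0.49, -0.12, 0.59], [0.0, -0.012, 0.004]]
5 x [[-2.75, -0.1, 0.83], [0.001, 0.115, -0.0]]
```

```bash
python3 -m crank '[[[-1.5,-0.2,3],[0,0,0]],[[-2,-0.2,2],[0,0.05,0]],[[-2.5,0,1],[0,0.1,0]],[[-2.7,0,0.5],[0,0.1,0]],[[-2.7,0,0],[0,0.1,0]]]'
python3 -c "
from h import *
print(monitor.get_obs()['joints'].round(2))
go(([.62,-.09,.23],178,-5,5))"
```

```text
clock: 14.5
tcp_pos: [0.6011, -0.0825, 0.2488]
orientation: [0.034, 2.864, -0.021]
contact_force: [0.8, -0.3, 0.8]
grip_width: 0.0852
gripper_force: 0.0
[-0.71  0.28  0.89  1.97 -0.36  0.74  1.92]
[ 0.6011 -0.0825  0.2488] [-0.961  0.021 -0.274] [ 0.274 -0.018 -0.962] F [ 0.8 -0.3  0.8]
5 x [[-0.3, -0.14, 0.45], [-0.002, 0.038, 0.002]]
```

```bash
python3 -m crank '[[[-1.2,-0.5,0],[0,0.04,0]],[[-1.2,-0.5,0],[0,0.04,0]],[[-1.2,-0.5,0],[0,0.04,0]],[[-1.2,-0.5,0],[0,0.04,0]],[[0,0,0],[0,0.04,0]]]'
python3 -c "
from h import *
print(monitor.get_obs()['joints'].round(2))
go(([.57,.0,.26],178,-6,5),([.535,.16,.24],178,-10,4),([.5325,.193,.24],178,-10,2),([.5515,.194,.1315],178,-10,7))"
```

```text
clock: 15.0
tcp_pos: [0.6477, -0.1056, 0.2592]
orientation: [0.041, 3.061, -0.023]
contact_force: [-0.0, -0.1, -0.3]
grip_width: 0.085
gripper_force: 0.0
[-0.53  0.49  0.84  1.68 -0.41  1.07  1.97]
[ 0.6477 -0.1056  0.2592] [-0.996  0.026 -0.081] [ 0.08  -0.016 -0.997] F [-0.  -0.1 -0.3]
5 x [[1.61, 2.06, -0.18], [-0.003, -0.005, 0.002]]
4 x [[1.08, 3.97, 0.37], [0.0, -0.017, -0.0]]
2 x [[0.17, 1.64, -0.02], [0.001, -0.0, -0.001]]
7 x [[0.0, 0.03, 1.57], [-0.0, -0.0, 0.0]]
```

```bash
python3 -m crank '[[[1.6,2,-0.2],[0,-0.005,0]],[[1.6,2,-0.2],[0,-0.005,0]],[[1.6,2,-0.2],[0,-0.005,0]],[[1.6,2,-0.2],[0,-0.005,0]],[[1.6,2,-0.2],[0,-0.005,0]]]'
python3 -m crank '[[[1.1,4,0.4],[0,-0.017,0]],[[1.1,4,0.4],[0,-0.017,0]],[[1.1,4,0.4],[0,-0.017,0]],[[1.1,4,0.4],[0,-0.017,0]],[[0.3,3,0],[0,0,0]]]'
python3 -m crank '[[[0,0,0],[0,0,0]]]'
python3 -c "
from h import *
print(monitor.get_obs()['joints'].round(2))
go(([.5325,.193,.24],178,-10,2),([.5515,.194,.1315],178,-10,7))
p,d=optics.grab_frame('scene'); np.savez('s5.npz',p=p,d=d)
cv2.imwrite('pics/s5.png',cv2.resize(p[120:300,300:480,::-1],None,fx=3.3,fy=3.3,interpolation=cv2.INTER_CUBIC))"
```

```text
clock: 15.5
tcp_pos: [0.568, -0.0019, 0.2606]
orientation: [0.041, 3.035, -0.022]
contact_force: [0.8, 0.2, -0.6]
grip_width: 0.0849
gripper_force: 0.0
clock: 16.0
tcp_pos: [0.5272, 0.1913, 0.2353]
orientation: [0.034, 2.968, -0.021]
contact_force: [0.8, -0.0, 0.5]
grip_width: 0.085
gripper_force: 0.0
clock: 16.1
tcp_pos: [0.5282, 0.1942, 0.2357]
orientation: [0.026, 2.967, -0.021]
contact_force: [-0.1, 0.6, -0.6]
grip_width: 0.0851
gripper_force: 0.0
[-1.27  0.29  0.91  1.98 -0.19  0.83  1.28]
[0.5282 0.1942 0.2357] [-0.985  0.016 -0.174] [ 0.174 -0.015 -0.985] F [-0.1  0.6 -0.6]
2 x [[-0.25, -0.06, -0.17], [-0.005, 0.0, 0.009]]
7 x [[0.0, 0.02, 1.57], [0.0, 0.0, -0.0]]
```

View pics/s5.png

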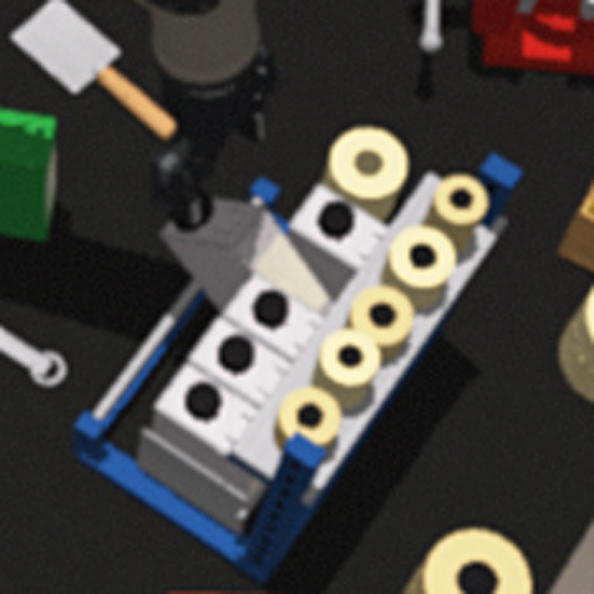

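The tin still leans on the rail with its cap at crop (195,212), the tall tins stand, and the open hand is above it. Descending.

```bash
python3 -m crank '[[[-0.25,0,1],[0,0,0]],[[-0.25,0,1.5],[0,0,0]],[[0,0,1.5],[0,0,0]],[[0,0,1.5],[0,0,0]],[[0,0,1.5],[0,0,0]]]'
python3 -c "
from h import *
go(([.5515,.1937,.1315],178,-10,4))"
```

```text
clock: 16.65
tcp_pos: [0.5465, 0.1852, 0.1667]
orientation: [0.043, 2.967, -0.023]
contact_force: [-0.0, 0.1, -0.2]
grip_width: 0.0849
gripper_force: 0.0
[0.5465 0.1852 0.1667] [-0.984  0.028 -0.173] [ 0.173 -0.018 -0.985] F [-0.   0.1 -0.2]
4 x [[0.04, 0.22, 0.89], [-0.003, -0.0, 0.002]]
```

```bash
python3 -m crank '[[[0,0.4,0.9],[0,0,0]],[[0,0.4,0.9],[0,0,0]],[[0,0.1,0.9],[0,0,0]],[[0,0,0.9],[0,0,0]],[[0,0,0],[0,0,0]]]'
python3 -c "
from h import *
go(([.5515,.1937,.1315],178,-10,2))"
```

```text
clock: 17.15
tcp_pos: [0.5524, 0.1944, 0.1315]
orientation: [0.041, 2.968, -0.023]
contact_force: [0.9, 0.2, -0.2]
grip_width: 0.085
gripper_force: 0.0
[0.5524 0.1944 0.1315] [-0.985  0.026 -0.172] [ 0.172 -0.018 -0.985] F [ 0.9  0.2 -0.2]
2 x [[0.04, -0.04, -0.01], [-0.006, -0.001, 0.004]]
```

```bash
python3 -m crank '[[[0,0,0],[0,0,0]],[[0,0,0],[0,0,0]],[[0,0,0],[0,0,0]],[[0,0,0],[0,0,0]],[[0,0,0],[0,0,0]]]' 4 70
python3 -m crank '[[[0,0,0],[0,0,0]],[[0,0,0],[0,0,0]]]'
python3 -c "
from h import *
go(([.55,.194,.19],178,-10,5),([.53,.194,.30],178,-10,4))"
```

```text
clock: 17.65
tcp_pos: [0.5533, 0.1951, 0.1334]
orientation: [0.041, 2.966, -0.02]
contact_force: [-2.3, -0.7, 6.5]
grip_width: 0.0493
gripper_force: 68.3
clock: 17.85
tcp_pos: [0.5533, 0.195, 0.1334]
orientation: [0.041, 2.966, -0.02]
contact_force: [-1.6, 0.4, 6.2]
grip_width: 0.0491
gripper_force: 68.3
[0.5533 0.195  0.1334] [-0.984  0.026 -0.175] [ 0.174 -0.016 -0.985] F [-1.6  0.4  6.2]
5 x [[-0.13, -0.03, -1.13], [-0.002, 0.0, 0.002]]
4 x [[0.01, -0.02, -2.79], [0.0, 0.0, -0.001]]
```

```bash
python3 -m crank '[[[-0.1,0,-0.6],[0,0,0]],[[-0.15,0,-1.0],[0,0,0]],[[-0.15,0,-1.2],[0,0,0]],[[-0.15,0,-1.2],[0,0,0]],[[-0.15,0,-1.2],[0,0,0]]]' - 90
python3 -c "
from h import *
print(monitor.get_obs()['joints'].round(2),monitor.get_obs()['grip_width'])
go(([.545,.194,.23],178,-10,4),([.50,.19,.30],178,32,6))"
```

```text
clock: 18.35
tcp_pos: [0.5506, 0.1951, 0.1862]
orientation: [0.042, 2.967, -0.022]
contact_force: [-0.3, -0.3, -8.0]
grip_width: 0.049
gripper_force: 89.8
[-1.16  0.4   0.84  1.99 -0.31  0.75  1.37] 0.04896745731263766
[0.5506 0.1951 0.1862] [-0.984  0.027 -0.174] [ 0.173 -0.017 -0.985] F [-0.3 -0.3 -8. ]
4 x [[-0.05, -0.04, -1.1], [-0.003, -0.0, 0.002]]
6 x [[0.91, -0.09, -1.09], [0.0, 0.122, 0.0]]
```

```bash
python3 -m crank '[[[-0.05,0,-1.2],[0,0,0]],[[-0.05,0,-1.2],[0,0,0]],[[-0.05,0,-1.2],[0,0,0]],[[-0.05,0,-1.2],[0,0,0]],[[0,0,0],[0,0,0]]]'
python3 -m crank '[[[0.9,0,-1.1],[0,0.08,0]],[[0.9,0,-1.1],[0,0.08,0]],[[0.9,0,-1.1],[0,0.08,0]],[[0.9,0,-1.1],[0,0.08,0]],[[0.9,0,-1.1],[0,0.08,0]]]'
python3 -c "
from h import *
print(monitor.get_obs()['joints'].round(2),monitor.get_obs()['grip_width'])
go(([.50,.19,.30],178,32,4))"
```

```text
clock: 18.85
tcp_pos: [0.5452, 0.1961, 0.2346]
orientation: [0.042, 2.965, -0.019]
contact_force: [-0.1, -1.9, -6.5]
grip_width: 0.0492
gripper_force: 89.1
clock: 19.35
tcp_pos: [0.4992, 0.1982, 0.287]
orientation: [-0.043, -2.914, 0.013]
contact_force: [0.7, 0.2, -8.8]
grip_width: 0.0485
gripper_force: 108.6
[-1.05  0.41  0.83  1.71 -0.35  1.39  1.42] 0.048506872832216844
[0.4992 0.1982 0.287 ] [-0.974  0.03   0.225] [-0.225 -0.005 -0.974] F [ 0.7  0.2 -8.8]
4 x [[0.09, -0.21, -0.31], [-0.003, 0.083, 0.0]]
```

```bash
python3 -m crank '[[[0.1,-0.3,-0.3],[0,0.083,0]],[[0.1,-0.3,-0.3],[0,0.083,0]],[[0.1,-0.3,-0.3],[0,0.083,0]],[[0.1,-0.3,-0.3],[0,0.083,0]],[[0,0,0],[0,0,0]]]'
python3 -c "
from h import *
print(monitor.get_obs()['joints'].round(2),monitor.get_obs()['grip_width'])
go(([.50,-.05,.29],170,32,7),([.46,-.285,.27],164,32,7))"
```

```text
clock: 19.85
tcp_pos: [0.501, 0.1853, 0.2972]
orientation: [-0.045, -2.585, 0.008]
contact_force: [0.5, -0.2, -9.0]
grip_width: 0.0487
gripper_force: 108.7
[-0.84  0.61  0.77  1.51 -0.44  1.76  1.53] 0.048698333766292345
[0.501  0.1853 0.2972] [-0.849  0.034  0.528] [-0.528  0.003 -0.849] F [ 0.5 -0.2 -9. ]
7 x [[-0.32, -3.35, -0.05], [-0.013, 0.0, 0.016]]
7 x [[-0.29, -3.4, 0.15], [-0.008, 0.0, 0.013]]
```

```bash
python3 -m crank '[[[-0.15,-1.5,0],[-0.007,0,0.01]],[[-0.3,-3,0],[-0.013,0,0.016]],[[-0.3,-3.4,0],[-0.013,0,0.016]],[[-0.3,-3.4,0],[-0.013,0,0.016]],[[-0.3,-3.4,0],[-0.013,0,0.016]]]'
python3 -m crank '[[[-0.3,-3.4,0],[-0.013,0,0.016]],[[-0.3,-3.4,0],[-0.013,0,0.016]],[[-0.3,-3.4,0.1],[-0.008,0,0.013]],[[-0.3,-3.4,0.1],[-0.008,0,0.013]],[[-0.3,-3.4,0.1],[-0.008,0,0.013]]]'
python3 -m crank '[[[-0.3,-3.4,0.1],[-0.008,0,0.013]],[[-0.3,-3.4,0.1],[-0.008,0,0.013]],[[-0.3,-2.5,0.1],[-0.008,0,0.013]],[[-0.1,-1.2,0],[0,0,0]],[[0,0,0],[0,0,0]]]'
python3 -c "
from h import *
print(monitor.get_obs()['joints'].round(2),monitor.get_obs()['grip_width'])
go(([.46,-.286,.24],164,32,2))
for n in('scene','top'):
    p,d=optics.grab_frame(n); np.savez(n+'6.npz',p=p,d=d)
    c=p[200:400,140:340] if n=='scene' else p[180:360,360:540]
    c=cv2.resize(c[:,:,::-1],(395,395),interpolation=cv2.INTER_CUBIC)
    o=c if n=='scene' else np.hstack([o,c])
cv2.imwrite('pics/both6.png',o)"
```

```text
clock: 20.35
tcp_pos: [0.5006, 0.037, 0.2935]
orientation: [-0.16, -2.585, -0.044]
contact_force: [0.5, -0.5, -7.7]
grip_width: 0.0488
gripper_force: 108.8
clock: 20.85
tcp_pos: [0.4842, -0.1323, 0.2826]
orientation: [-0.27, -2.578, -0.082]
contact_force: [0.4, 0.6, -7.5]
grip_width: 0.0489
gripper_force: 108.9
clock: 21.35
tcp_pos: [0.4665, -0.2365, 0.2747]
orientation: [-0.333, -2.569, -0.098]
contact_force: [-0.2, 0.0, -8.3]
grip_width: 0.0488
gripper_force: 108.8
[-0.22  0.66  0.88  1.56 -0.28  1.68  2.03] 0.04882148027381412
[ 0.4665 -0.2365  0.2747] [-0.822  0.216  0.526] [-0.508  0.136 -0.85 ] F [-0.2  0.  -8.3]
2 x [[-1.19, -2.48, 1.29], [-0.005, 0.002, 0.01]]
```

View pics/both6.png

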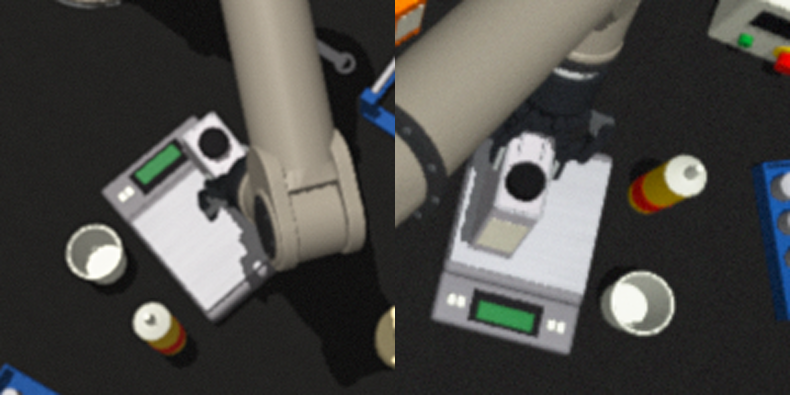

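The tin is held roughly upright above the pan's left part: cap at (527,181) in the right half, full-frame top pixel (420,262). The cartridge and cup stand clear. I'll measure the tilt and the offset.

Run:
```python
from h import *
S=np.load('top6.npz'); C=cloud('top',S['d']); p=S['p'].astype(int)
R=Rt(164,0).as_matrix()
sub=np.zeros((480,640),bool); sub[238:285,400:436]=1
f=sub&(p.min(2)>120)&(C[...,2]>.28)&(C[...,2]<.36)
P=C[f]; c=np.median(P,0); P=P[np.abs(P[:,2]-c[2])<.02]
A=np.c_[P[:,:2]-c[:2],np.ones(len(P))]; k,*_=np.linalg.lstsq(A,P[:,2],rcond=None)
print('top',len(P),P.min(0),P.max(0),'slope',k, 'rect',cv2.minAreaRect(P[:,:2].astype(np.float32)))
b=sub&(p.max(2)<55)&(C[...,2]>.3); l=cv2.connectedComponentsWithStats(b.astype(np.uint8))
for i in range(1,l[0]):
    if l[2][i,4]>25: print('cap',l[3][i],l[2][i,4],np.median(C[l[1]==i],0),C[l[1]==i].mean(0))
# side face (front) edges: vertical check with pixel columns
f=sub&(C[...,2]>.16)&(C[...,2]<.28)&(p.min(2)>100); f[285:300]=0; Q=C[f]; 
if len(Q)>20:
    c=Q.mean(0); w,V=np.linalg.eigh(np.cov((Q-c).T)); print('front n',V[:,0],len(Q),np.sqrt(w))
```

```text
top 654 [ 0.40728421 -0.26763012  0.29498427] [ 0.50452633 -0.19847994  0.33430703] slope [-0.09171482  0.03646122  0.31597502] rect ((0.4565756022930145, -0.23125463724136353), (0.06154539808630943, 0.09563108533620834), 72.82681274414062)
cap [419.63690476 241.97619048] 168 [ 0.49615089 -0.22147088  0.34022414] [ 0.49194998 -0.22864457  0.34833968]
cap [418.99090909 262.38181818] 220 [ 0.44814934 -0.22795556  0.33962647] [ 0.44655486 -0.22634589  0.34920104]
front n [0.36193341 0.50876563 0.7811285 ] 41 [0.0067324  0.00912791 0.02169707]
```

The tin slipped about 5.5° in the grip, so the tool lean should be about 26.5° to stand it upright. I'll move over the pan centre with that.

```bash
python3 -c "
from h import *
go(([.462,-.290,.24],164,26.5,4))"
```

```text
[ 0.4679 -0.2336  0.2743] [-0.823  0.211  0.527] [-0.509  0.137 -0.85 ] F [ 0.9  0.7 -8.4]
4 x [[-0.62, -1.4, 0.63], [-0.002, -0.023, 0.006]]
```

```bash
python3 -m crank '[[[-0.6,-1.4,0.6],[0,-0.023,0.006]],[[-0.6,-1.4,0.6],[0,-0.023,0.006]],[[-0.6,-1.4,0.6],[0,-0.023,0.006]],[[-0.6,-1.4,0.6],[0,-0.023,0.006]],[[0,0,0],[0,0,0]]]'
python3 -c "
from h import *
go(([.462,-.290,.18],164,26.5,5))"
```

```text
clock: 21.95
tcp_pos: [0.4606, -0.2909, 0.2413]
orientation: [-0.372, -2.653, -0.076]
contact_force: [0.6, 0.9, -7.2]
grip_width: 0.0489
gripper_force: 108.8
[ 0.4606 -0.2909  0.2413] [-0.859  0.248  0.448] [-0.433  0.115 -0.894] F [ 0.6  0.9 -7.2]
5 x [[-0.57, 0.03, 1.09], [-0.002, -0.001, -0.0]]
```

```bash
python3 -m crank '[[[-0.57,0,1.1],[0,0,0]],[[-0.57,0,1.1],[0,0,0]],[[-0.57,0,1.1],[0,0,0]],[[-0.57,0,1.1],[0,0,0]],[[0,0,0],[0,0,0]]]'
cat > m.py <<'E'
from h import *
p,d=optics.grab_frame('top'); C=cloud('top',d); p=p.astype(int)
go()
m=(C[...,2]>.19)&(C[...,2]<.25)&(C[...,0]>.39)&(C[...,0]<.53)&(C[...,1]>-.34)&(C[...,1]<-.23)
b=(m&(p.max(2)<55)).astype(np.uint8); n,l,st,ce=cv2.connectedComponentsWithStats(b)
for i in range(1,n):
    if st[i,4]>60: print('cap',ce[i],st[i,4],np.median(C[l==i],0).round(4))
f=m&(p.min(2)>120); P=C[f]; c=np.median(P,0); P=P[np.abs(P[:,2]-c[2])<.015]
k=np.linalg.lstsq(np.c_[P[:,:2]-c[:2],np.ones(len(P))],P[:,2],rcond=None)[0]
print('top',len(P),c.round(4),'slope',k.round(3),np.percentile(P,[1,99],axis=0).round(3).tolist())
print('slope along tin x',(k[:2]@[.96,-.276]).round(3),'y',(k[:2]@[.276,.96]).round(3))
E
python3 m.py
```

```text
clock: 22.45
tcp_pos: [0.4611, -0.2903, 0.1898]
orientation: [-0.37, -2.649, -0.078]
contact_force: [0.2, 0.9, -8.5]
grip_width: 0.0491
gripper_force: 108.4
[ 0.4613 -0.2909  0.191 ] [-0.858  0.247  0.451] [-0.436  0.116 -0.893] F [ 0.1  0.2 -7.5]
cap [423.92592593 251.64814815] 108 [ 0.4904 -0.2588  0.2408]
top 508 [ 0.4479 -0.2833  0.2305] slope [-0.076  0.015  0.231] [[0.402, -0.317, 0.218], [0.49, -0.253, 0.24]]
slope along tin x -0.077 y -0.007
```

```bash
cat > m2.py <<'E'
from h import *
p,d=optics.grab_frame('top'); C=cloud('top',d); p=p.astype(int); s=monitor.get_obs(); T=s['tcp_pos']; print(T.round(4))
X=(C[...,:2]-T[:2])@np.array([.96,-.276]); Y=(C[...,:2]-T[:2])@np.array([.276,.96]); h=C[...,2]-T[2]
br=p.min(2)
for y0,y1 in ((-.022,-.008),(-.008,.008),(.008,.022)):
    print(y0,[(round(x*1000),round(float(np.median(h[q])*1000)),int(q.sum()),int(np.median(br[q]))) for x in np.arange(-.07,.06,.008) if (q:=(X>x)&(X<x+.008)&(Y>y0)&(Y<y1)&(h>.0)&(h<.09)).sum()>3])
b=(br<45)&(h>.045)&(h<.075)&(np.abs(Y)<.03)&(X<.02)&(X>-.06); print('cap',b.sum(),X[b].mean(),Y[b].mean(),np.median(h[b]))
cv2.imwrite('pics/top7.png',cv2.resize(p[220:320,380:480,::-1].astype(np.uint8),(560,560),interpolation=cv2.INTER_CUBIC))
E
python3 m2.py
```

```text
[ 0.4616 -0.2914  0.1917]
-0.022 [(-62, 27, 34, 147), (-54, 46, 18, 215), (-46, 46, 20, 218), (-38, 57, 19, 83), (-30, 63, 15, 42), (-22, 63, 14, 39), (-14, 58, 10, 142), (-6, 41, 11, 218), (2, 39, 19, 220), (10, 40, 20, 207), (18, 71, 38, 50), (26, 38, 23, 86)]
-0.008 [(-62, 25, 39, 144), (-54, 46, 23, 220), (-46, 51, 31, 56), (-38, 65, 22, 27), (-30, 64, 22, 27), (-22, 62, 23, 26), (-14, 61, 23, 29), (-6, 59, 10, 164), (2, 40, 21, 224), (10, 39, 22, 225), (18, 38, 22, 225), (26, 76, 51, 33)]
0.008 [(-62, 27, 34, 142), (-54, 47, 18, 222), (-46, 47, 23, 214), (-38, 55, 27, 28), (-30, 62, 25, 28), (-22, 62, 23, 28), (-14, 58, 22, 126), (-6, 41, 16, 224), (2, 39, 18, 222), (10, 40, 21, 217), (18, 68, 31, 72), (26, 74, 8, 31)]
cap 210 -0.01882106156933734 0.0012551034702015832 0.062435173841178804
```

View pics/top7.png

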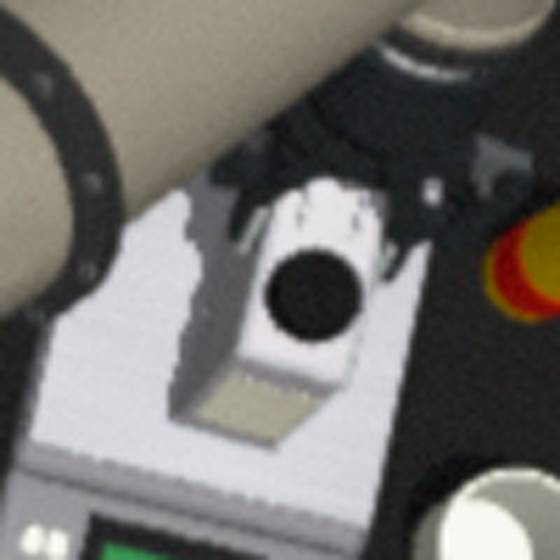

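Run:
```python
from h import *
S=np.load('top6.npz'); C=cloud('top',S['d']); br=S['p'].astype(int).min(2); T=np.array([.4665,-.2365,.2747])
a=np.radians(-14.8); X=(C[...,:2]-T[:2])@np.array([np.cos(a),np.sin(a)]); Y=(C[...,:2]-T[:2])@np.array([-np.sin(a),np.cos(a)]); h=C[...,2]-T[2]
def fit(X,Y,h,br):
    q=(br>195)&(np.abs(Y-.002)<.018)&(X>-.056)&(X<.02)&(h>.02)&(h<.055)&~((X>-.043)&(X<-.004)&(np.abs(Y)<.02))
    k=np.polyfit(X[q],h[q],1); r=h[q]-np.polyval(k,X[q]); g=np.abs(r)<.006; k=np.polyfit(X[q][g],h[q][g],1); print(g.sum(),k, np.degrees(np.arctan(k[0])))
fit(X,Y,h,br)
p,d=optics.grab_frame('top'); C=cloud('top',d); br=p.astype(int).min(2); T=monitor.get_obs()['tcp_pos']
X=(C[...,:2]-T[:2])@np.array([.96,-.276]); Y=(C[...,:2]-T[:2])@np.array([.276,.96]); fit(X,Y,C[...,2]-T[2],br)
```

```text
128 [-0.20891236  0.04172262] -11.800081187093232
179 [-0.11542069  0.04053179] -6.583984419099165
```

The tilt is really 6.6° now (11.8° before, so the first fit was contaminated). The lean goes to 20° and the centre is corrected.

```bash
python3 -c "
from h import *
go(([.468,-.289,.185],164,20,4))"
```

```text
[ 0.4617 -0.2918  0.1922] [-0.859  0.248  0.449] [-0.434  0.115 -0.894] F [ 0.1 -0.2 -8.1]
4 x [[-0.19, 0.11, 0.11], [-0.002, -0.029, -0.0]]
```

```bash
python3 -m crank '[[[-0.2,0.1,0.1],[0,-0.029,0]],[[-0.2,0.1,0.1],[0,-0.029,0]],[[-0.2,0.1,0.1],[0,-0.029,0]],[[-0.2,0.1,0.1],[0,-0.029,0]],[[0,0,0],[0,0,0]]]'
cat > m3.py <<'E'
from h import *
p,d=optics.grab_frame('top'); C=cloud('top',d); br=p.astype(int).min(2); T=monitor.get_obs()['tcp_pos']
X=(C[...,:2]-T[:2])@np.array([.96,-.276]); Y=(C[...,:2]-T[:2])@np.array([.276,.96]); h=C[...,2]-T[2]
q=(br>195)&(np.abs(Y-.002)<.018)&(X>-.065)&(X<.015)&(h>.025)&(h<.052)
k=np.polyfit(X[q],h[q],1); g=np.abs(h[q]-np.polyval(k,X[q]))<.005; k=np.polyfit(X[q][g],h[q][g],1)
print(g.sum(),k,np.degrees(np.arctan(k[0])),'front edge X',np.percentile(X[q][g],1))
b=(br<45)&(h>.05)&(h<.07)&(np.abs(Y)<.03)&(X<.0)&(X>-.06); print('cap',b.sum(),X[b].mean(),Y[b].mean(),np.median(h[b]),C[b].mean(0))
E
python3 m3.py; python3 -c "
from h import *
go(([.468,-.289,.168],164,20,4))"
```

```text
clock: 23.1
tcp_pos: [0.4679, -0.2895, 0.186]
orientation: [-0.388, -2.768, -0.057]
contact_force: [0.6, -0.3, -7.2]
grip_width: 0.0492
gripper_force: 108.8
221 [-0.0051662   0.04054038] -0.2959988548922731 front edge X -0.059381131134050046
cap 167 -0.031138592236817645 0.002103263506850974 0.06084784524923745 [ 0.43864001 -0.27880974  0.24648661]
[ 0.468  -0.2894  0.1859] [-0.903  0.259  0.342] [-0.331  0.086 -0.94 ] F [-0.1 -0.9 -8.3]
4 x [[-0.15, 0.01, 0.42], [-0.002, 0.0, -0.0]]
```

Upright to 0.3°, and centred within 2 mm. Lowering gently.

```bash
python3 -m crank '[[[-0.17,0,0.47],[0,0,0]],[[-0.17,0,0.47],[0,0,0]],[[-0.17,0,0.47],[0,0,0]],[[-0.07,0,0.19],[0,0,0]],[[0,0,0],[0,0,0]]]'
python3 -m crank '[[[-0.03,0,0.09],[0,0,0]],[[-0.03,0,0.09],[0,0,0]],[[-0.03,0,0.09],[0,0,0]],[[0,0,0],[0,0,0]]]'
```

```text
clock: 23.65
tcp_pos: [0.4679, -0.2893, 0.1675]
orientation: [-0.387, -2.766, -0.057]
contact_force: [0.6, 0.9, -8.0]
grip_width: 0.049
gripper_force: 108.8
clock: 24.05
tcp_pos: [0.4681, -0.2894, 0.1652]
orientation: [-0.387, -2.767, -0.057]
contact_force: [-1.1, 0.1, -8.4]
grip_width: 0.0493
gripper_force: 108.8
```

```bash
python3 -m crank '[[[-0.03,0,0.09],[0,0,0]],[[0,0,0],[0,0,0]]]'
python3 -m crank '[[[-0.03,0,0.09],[0,0,0]],[[0,0,0],[0,0,0]]]'
python3 -m crank '[[[-0.015,0,0.05],[0,0,0]],[[0,0,0],[0,0,0]]]'
```

```text
clock: 24.25
tcp_pos: [0.468, -0.2894, 0.1642]
orientation: [-0.387, -2.767, -0.057]
contact_force: [0.2, -0.4, -8.5]
grip_width: 0.049
gripper_force: 108.8
clock: 24.45
tcp_pos: [0.468, -0.2894, 0.1632]
orientation: [-0.387, -2.767, -0.057]
contact_force: [1.0, 0.1, -7.3]
grip_width: 0.0488
gripper_force: 108.8
clock: 24.65
tcp_pos: [0.468, -0.2895, 0.1629]
orientation: [-0.387, -2.767, -0.056]
contact_force: [0.6, -0.4, -7.7]
grip_width: 0.0491
gripper_force: 108.9
```

```bash
python3 -m crank '[[[-0.02,0,0.07],[0,0,0]],[[0,0,0],[0,0,0]]]'
python3 -m crank '[[[-0.02,0,0.07],[0,0,0]],[[0,0,0],[0,0,0]]]'
```

```text
clock: 24.85
tcp_pos: [0.468, -0.2895, 0.1628]
orientation: [-0.387, -2.767, -0.057]
contact_force: [-1.0, 1.3, -0.4]
grip_width: 0.0489
gripper_force: 109.3
clock: 25.05
tcp_pos: [0.4679, -0.2895, 0.1627]
orientation: [-0.387, -2.767, -0.057]
contact_force: [-2.3, 2.1, 7.2]
grip_width: 0.0489
gripper_force: 110.1
```

```bash
python3 -m crank '[[[0,0,0],[0,0,0]],[[0,0,0],[0,0,0]],[[0,0,0],[0,0,0]],[[0,0,0],[0,0,0]]]' 5.6 20
python3 -m crank '[[[0,0,0],[0,0,0]],[[0,0,0],[0,0,0]],[[0,0,0],[0,0,0]]]' 8
python3 -m crank '[[[0,0,-1],[0,0,0]],[[0,0,-1.5],[0,0,0]],[[0,0,-2],[0,0,0]],[[0,0,-3],[0,0,0]],[[0,0,-3],[0,0,0]]]'
python3 -m crank '[[[-1,1,-4],[0,0,0]],[[-2,1,-4],[0,0,0]],[[-2,1,-4],[0,0,0]],[[0,0,0],[0,0,0]],[[0,0,0],[0,0,0]]]'
python3 -c "
from h import *
go()
p,d=optics.grab_frame('scene'); q,e=optics.grab_frame('top'); np.savez('end.npz',q=q,e=e,p=p,d=d)
cv2.imwrite('pics/end.png',np.hstack([cv2.resize(p[100:420,120:460,::-1],(395,372)),cv2.resize(q[140:370,180:520,::-1],(400,372))]))"
```

```text
clock: 25.45
tcp_pos: [0.4679, -0.2896, 0.1614]
orientation: [-0.387, -2.767, -0.056]
contact_force: [-0.4, 0.6, -0.2]
grip_width: 0.0561
gripper_force: 0.0
clock: 25.75
tcp_pos: [0.4679, -0.2894, 0.1613]
orientation: [-0.387, -2.767, -0.056]
contact_force: [0.2, 0.3, 0.4]
grip_width: 0.0801
gripper_force: 0.0
clock: 26.25
tcp_pos: [0.5033, -0.2987, 0.2623]
orientation: [-0.387, -2.768, -0.056]
contact_force: [0.4, 0.5, 0.4]
grip_width: 0.0798
gripper_force: 0.0
clock: 26.75
tcp_pos: [0.5963, -0.2933, 0.3564]
orientation: [-0.386, -2.769, -0.054]
contact_force: [-0.2, 0.2, -0.9]
grip_width: 0.08
gripper_force: 0.0
[ 0.5963 -0.2933  0.3564] [-0.904  0.259  0.341] [-0.33   0.084 -0.94 ] F [-0.2  0.2 -0.9]
```

View pics/end.png

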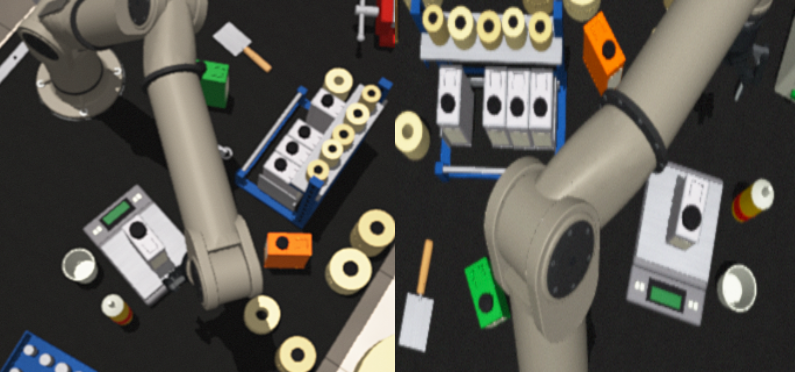

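The hardener stands upright on the pan (cap at (691,218) in the right half), the four tall tins stand in the row, and the bystanders are in place. I'll check its centre and hand in.

Run:
```python
from h import *
S=np.load('end.npz'); C=cloud('top',S['e']); br=S['q'].astype(int)
m=(np.abs(C[...,0]-.455)<.09)&(np.abs(C[...,1]+.285)<.09)
b=m&(C[...,2]>.21)&(C[...,2]<.235)&(br.max(2)<60); print('cap',b.sum(),np.median(C[b],0))
t=m&(C[...,2]>.19)&(C[...,2]<.215)&(br.min(2)>150); P=C[t]; print('top',cv2.minAreaRect(P[:,:2].astype(np.float32)),np.polyfit(P[:,0],P[:,2],1))
print(r.hand_in())
```

```text
cap 168 [ 0.43796404 -0.27898399  0.22274141]
top ((0.45674362778663635, -0.2865830957889557), (0.05132919177412987, 0.10056055337190628), 73.4819107055664) [0.01848354 0.19423804]
the job is handed in; nothing more can be done
None
```

The hardener tin was tipped to lean on the front rail, gripped afresh, lifted out and released upright within about 2 mm of the pan's middle; the tall tins and bystanders looked undisturbed in the last picture, and I handed the job in at about 27 s.

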